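# Refill the feed hopper from the scuttle tote

## Robot

A 6-joint arm with a two-finger parallel gripper is mounted at the origin on the work surface. World frame = base frame: x ahead of the robot, y to its left, z up, the work surface at z = 0. Lengths are in m, angles in rad, forces in N, time in s.
With the tool pointing down it reaches from about 0.325 to 0.9 m from the base axis. Payload 3.5 kg.
Tool frame: the origin (TCP) lies at the very end of the fingers, on their centre line; the grasp point (between the pads) lies 19 mm behind it; z points along the fingers, x is the direction in which the jaws open and shut, and the axes are right-handed (so a half turn about z gives the same grasp; the last joint's range is limited). The gripper opens to 85 mm and grips with 20 to 120 N. Pads are 22 mm wide; open, the fingers measure 114 mm over their backs; the gripper's body (76 mm by 85 mm) begins 54 mm behind the grasp point. The pads swing forward as they close: fully open they stand 13 mm farther back than shut.
Start: joints at [-1.314, 0.276, -0.026, 1.268, 0, 1.467], TCP at [0.22, -0.585, 0.231] pointing down, gripper open.
Joint ranges: [-3.12, 3.12], [-0.85, 1.88], [-1.08, 1.24], [-1.95, 2.15], [-1.57, 1.53], [-3.14, 3.14]. Speed limits (rad/s): [2.57, 2.57, 3.14, 3.14, 3.14, 3.14].

## Interface

Orientations are given as [roll, pitch, yaw] about the fixed x, y, z axes, in that order (R = Rz(yaw) Ry(pitch) Rx(roll)).
In Python, from station import bot gives the robot as it stands. The module is installed in compiled form; this text tells all that it offers.
- The arm moves only by the tool servo_tool, never from a script. Its argument "increments" is one flat list of numbers, 5 for each row, row after row: the closure, from -1 (fully open) to 1 (shut), then the shift along the tool's x, y, z in cm, then the turn about the tool's z in rad. In form: [gripper, tx, ty, tz, twist, gripper, tx, ty, tz, twist, ...]. A call has 1 to 12 rows; each row is the pose to reach, as a shift and turn from the pose commanded when the call began, along the tool's axes at that moment; what a row does not reach only later rows make up. A row lasts 1/12 s, in which the tool goes at most 41.7 mm and 7.16 degrees, less where a joint would pass 70% of its speed; a pose out of reach is approached as far as the arm can. A call with a gripper value outside its range is refused whole. The fingers move at their own pace and stop on an object; "force" is the grip in N (left out, the last holds). Time passes only in rows, so rows that repeat a pose let the fingers close. It gives the time, the measured TCP pose, the force and the opening at its end, in the units of the state.
- bot.read_state(): the state, without advancing time (a new reading comes with each control period).
- bot.camera(name): name is "side" or "top"; returns a dict with "pixels" (420x560x3 uint8, red, green, blue), "fx", "fy", "cx", "cy" (pixels), "origin" and "attitude" of the camera in the world. Camera axes: x right, y down, z forward; pixel columns grow to the right and rows downward; lengths in m; the calibration is good to about 2 mm. A picture is of the moment at which its call begins. There is no depth.
- bot.close_job(): hands the job in, once; it reports no verdict.
The state is a dict: "clock": time; "qpos": joint angles; "qvel": joint speeds; "tau": joint torques, N m; "tcp_pos": TCP position; "ee_rot": TCP orientation; "ft_force": force on the tool from outside, world axes, zero at the start; "wrist_torque": the same for the moment, N m; "finger_gap": finger opening in m.
Only numpy, scipy, OpenCV 4.12 (cv2) and the standard library are available. Lean on these libraries where they do the work, as an engineer would, in place of code of your own. Each camera call takes 0.05 s, during which the arm holds its last target. There are 200 camera calls.

## Task

Refill the feed hopper: set the tote of wheel hubs level on the hopper's tote rest with its nose over the pan and all hubs still in it, and let go of it. Then take it by the rear grip and tip it up over the edge of the rest until every hub has slid into the pan, lower the empty tote level onto the rest again and leave it there, without shifting the other things on the bench.

Things in the scene. Friction and masses are not known exactly. Their poses are not given: they have to be found in the camera images.
- tote: Open sheet-metal scuttle tote, about 0.4 kg, with six hubs of 34 g in it. Origin: middle of the underside of its flat floor; +x to its open nose, z up. Floor 130 mm long (x -65 to +65), 120 mm wide, sheet 3 mm; side and back walls 52 mm high. Arch handle across its balance point, rear grip behind the back wall. At the start it is on the bench, nose roughly away from the robot.
- handle (a point): Middle of the tote's fixed arch carrying handle: a round bar 12 mm in diameter along the tote's y, 105 mm clear between its uprights, its axis 114 mm above the tote's underside at tote x = 0, over the balance point of the tote, loaded or empty.
- rear_grip: Rear grip of the tote: black round sleeve 16 mm in diameter, 70 mm long, along the tote's y. Origin: its middle, at tote x = -108, z = +72 mm (43 mm behind the back wall, 20 mm above its top). It turns freely on its bar, so the tote swings about it: held by this grip alone the nose drops, and the gripper may stay pointing down while the tote is tipped.
- nose (a point): Middle of the edge of the tote's nose, at tote x = +115, z = +12 mm. The nose is open (no front wall, only sides 30 mm high): the floor simply rises at 12 degrees from x = +65 to this edge, so the hubs slide out when the tote is tipped about 50 degrees or more.
- hopper: Steel bench feed hopper, fixed. Origin: middle of its underside; +x runs from the tote rest (robot's side) to the open pan (far side), z up. Rest: flat shelf 130 mm above the bench, x -126 to +16 mm, between side guides at y = +-72 mm that stand 14 mm above it. Pan: inside x 16 to 178 mm, y +-85 mm; side and far walls end 171 mm above the bench; floor 58 mm (near) to 38 mm (far) above it.
- rest (a point): Where the tote's origin belongs on the rest: on the shelf's top, 130 mm above the bench, at hopper x = -50, y = 0; axes as the hopper's. With the tote there its nose reaches over the pan and the front end of its flat floor (tote x = +65) lies at the shelf's edge, on which it tips.
- pan (a point): Middle of the pan's opening at the shelf's height, 130 mm above the bench, hopper x = +97, y = 0; axes as the hopper's.
- hub0: One of six alike aluminium hexagon wheel hubs, loose in the tote: 30 mm across flats, 18 mm thick, with a round collar 22 mm in diameter on one side, 26 mm tall in all. Origin: its middle on its axis.
- hub1: One of six alike aluminium hexagon wheel hubs, loose in the tote: 30 mm across flats, 18 mm thick, with a round collar 22 mm in diameter on one side, 26 mm tall in all. Origin: its middle on its axis.
- hub2: One of six alike aluminium hexagon wheel hubs, loose in the tote: 30 mm across flats, 18 mm thick, with a round collar 22 mm in diameter on one side, 26 mm tall in all. Origin: its middle on its axis.
- hub3: One of six alike aluminium hexagon wheel hubs, loose in the tote: 30 mm across flats, 18 mm thick, with a round collar 22 mm in diameter on one side, 26 mm tall in all. Origin: its middle on its axis.
- hub4: One of six alike aluminium hexagon wheel hubs, loose in the tote: 30 mm across flats, 18 mm thick, with a round collar 22 mm in diameter on one side, 26 mm tall in all. Origin: its middle on its axis.
- hub5: One of six alike aluminium hexagon wheel hubs, loose in the tote: 30 mm across flats, 18 mm thick, with a round collar 22 mm in diameter on one side, 26 mm tall in all. Origin: its middle on its axis.
- multimeter: Bystander, loose on the bench: black hand-held multimeter 150 x 76 x 34 mm. Origin: its underside.
- solder_reel: Bystander, loose on the bench: grey reel, 56 mm across, 42 mm tall. Origin: its underside.
- screwdriver: Bystander, loose on the bench: screwdriver lying flat. Origin: its underside.
- jar: Bystander, loose on the bench: small glass jar with a steel lid, 60 mm across, 75 mm tall. Origin: its underside.
- carton: Bystander, loose on the bench: small cardboard box 100 x 75 x 55 mm. Origin: its underside.
Mind the look-alikes: they are no part of the job. Leave any purple look-alike of the hub5 alone. Leave any orange or red look-alike of the hub0 alone.

How it is judged:
By the outcome, as a careful person would: the job done as asked, in the order asked, and still so for the second after the job is handed in, with the robot touching nothing.
It also fails if it takes over 67 s, if anything falls off the work surface, if the arm or the gripper's body presses on something with over 40 N, if the wrist force passes 120 N, or if a joint passes its speed limit or range.

## Working session

There is one attempt and no reset: what is moved stays moved. The work goes in short steps, Python scripts to look and compute and a tool call to move; the robot and the scene stay as the last step left them, time stands still between calls to the robot, and variables do not carry over. Pictures are saved under pics/ and viewed, about 8 in all and at most 12, crops included, and the job is handed in when it is done.

Besides the shell and the picture viewer there is one more tool, called after "Request:" as a command line: name --argument value ..., lists and objects as JSON in quotes. servo_tool: Moves the arm, as the interface text tells. Its arguments: {"type":"object","properties":{"increments":{"type":"array"},"force":{"type":"number"}},"required":["increments"]}

```bash
mkdir -p pics; python3 - <<'E'
from station import bot
import cv2,numpy as np
s=bot.read_state(); print({k:np.round(v,3).tolist() for k,v in s.items()})
for n in("top","side"):
    c=bot.camera(n); cv2.imwrite(f"pics/{n}0.png",c["pixels"][:,:,::-1]); print(n,{k:np.round(v,4).tolist() for k,v in c.items() if k!="pixels"})
E
```

```text
{'clock': 0.0, 'qpos': [-1.314, 0.277, -0.028, 1.268, -0.0, 1.467], 'qvel': [0.001, 0.0, 0.001, 0.001, 0.001, 0.0], 'tau': [-0.001, -44.551, 29.52, 0.016, -0.0, 0.0], 'tcp_pos': [0.22, -0.584, 0.23], 'ee_rot': [-3.141, 0.002, -1.211], 'ft_force': [-0.051, -0.978, -1.066], 'wrist_torque': [-0.046, -0.026, 0.0], 'finger_gap': 0.086}
top {'fx': 404.6533, 'fy': 404.6533, 'cx': 280.9263, 'cy': 212.5842, 'origin': [0.4043, 0.0226, 1.2464], 'attitude': [-2.9751, -0.0084, -1.5513]}
side {'fx': 381.3707, 'fy': 381.3707, 'cx': 274.9865, 'cy': 207.8726, 'origin': [0.3993, 0.7513, 0.7755], 'attitude': [-2.2848, -0.0055, -2.8653]}
```

View pics/top0.png

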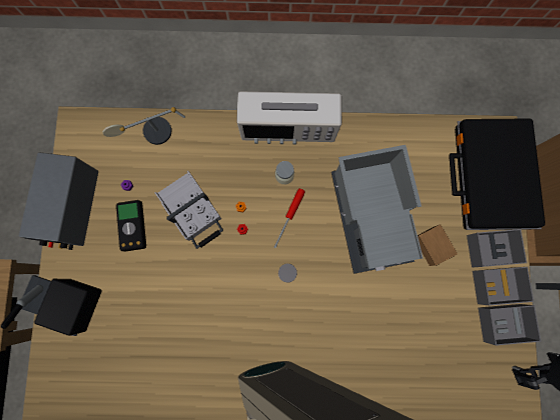

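View pics/side0.png

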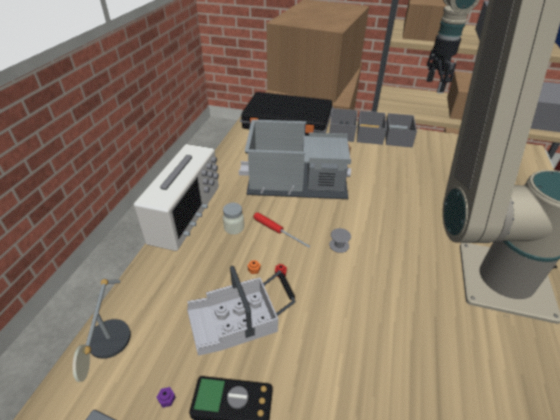

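```bash
python3 - <<'E'
import cv2,numpy as np
t=cv2.imread("pics/top0.png");s=cv2.imread("pics/side0.png")
f=lambda a,x,y,w,h,k:cv2.resize(a[y:y+h,x:x+w],None,fx=k,fy=k,interpolation=cv2.INTER_CUBIC)
cv2.imwrite("pics/c1.png",np.hstack([f(t,145,150,100,120,4),f(t,328,150,100,120,4)]))
cv2.imwrite("pics/c2.png",np.hstack([f(s,180,260,120,100,3.3333),f(s,235,110,120,100,3.3333)]))
E
```

```text
(no output)
```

View pics/c1.png

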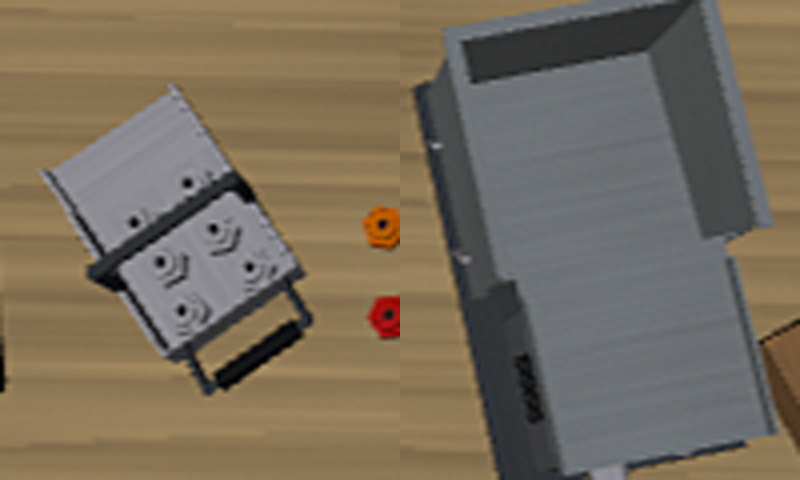

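View pics/c2.png

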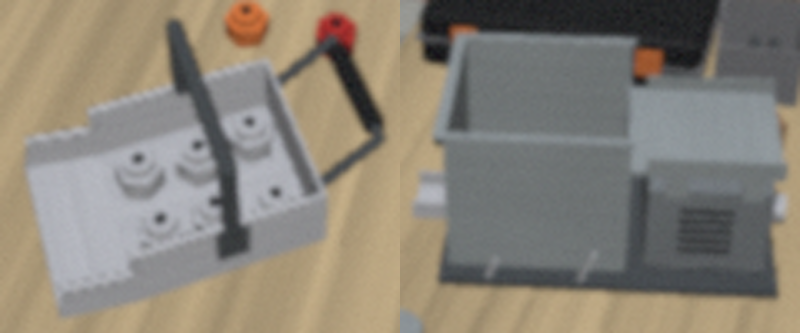

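```bash
cat > h.py <<'E'
import numpy as np
from scipy.spatial.transform import Rotation as R
from scipy.optimize import least_squares
C={"top":(404.6533,280.9263,212.5842,[.4043,.0226,1.2464],[-2.9751,-.0084,-1.5513]),
"side":(381.3707,274.9865,207.8726,[.3993,.7513,.7755],[-2.2848,-.0055,-2.8653])}
def proj(n,p):
    f,cx,cy,o,a=C[n]; q=R.from_euler("xyz",a).inv().apply(np.atleast_2d(p)-o)
    return np.c_[f*q[:,0]/q[:,2]+cx,f*q[:,1]/q[:,2]+cy]
def fit(obs,x0,z=0):
    def res(v,full=False):
        r=np.array([(proj(n,R.from_euler("z",v[2]).apply(np.array(p)/1e3)+[v[0],v[1],z])[0]-uv) for n,p,uv in obs])
        return r if full else r.ravel()
    s=least_squares(res,x0,loss="soft_l1",f_scale=1.,x_scale=[.1,.1,1])
    return s.x,res(s.x,True)
E
python3 - <<'E'
from h import *
T=lambda u,v:(145+u/4-.4,150+v/4-.4)
H=lambda u,v:(328+(u-400)/4-.4,150+v/4-.4)
S=lambda u,v:(180+u/3.3333,260+v/3.3333)
G=lambda u,v:(235+(u-400)/3.3333,110+v/3.3333)
np.set_printoptions(precision=3,suppress=True)
o=[("top",(0,0,114),T(167,227)),("top",(-108,35,72),T(221,382)),("top",(-108,-35,72),T(297,330)),("top",(115,60,42),T(43,172)),("top",(115,-60,42),T(175,88)),("top",(-65,60,52),T(172,358)),("top",(-65,-60,52),T(303,271)),
("side",(-108,35,72),S(374,130)),("side",(-108,-35,72),S(335,45)),("side",(-65,-60,52),S(268,63)),("side",(-65,60,52),S(327,207)),("side",(115,60,12),S(62,315))]
x,r=fit(o,[.4,.25,.3]);print("tote",x,r.tolist())
o=[("top",(178,85,171),H(467,42)),("top",(16,-85,171),H(752,222)),("top",(-126,72,144),H(563,472)),("top",(-126,-72,144),H(770,433)),
("side",(16,88,171),G(632,137)),("side",(181,88,171),G(437,139)),("side",(178,-88,171),G(462,40)),("side",(16,-88,171),G(635,40)),("side",(-126,75,144),G(784,168)),("side",(-126,-75,144),G(775,78))]
x,r=fit(o,[.4,-.25,.2]);print("hop",x,r.tolist())
E
```

```text
tote [0.605 0.286 0.631] [[-0.16967988712727333, 0.6158208146254367], [-0.349057484795793, 1.3302513657519057], [0.798732323963435, 0.5479377095377345], [-1.1368278186970713, -0.7690661823308176], [-0.8579578184502168, -1.6898007936638635], [-1.8933190436056009, 0.8293862185808223], [-0.7625272871010509, -0.43560423181224905], [0.06544865227772334, -1.4273980216623272], [0.43309520148875436, 0.7455668454965689], [-0.08698721808065102, -2.155659632663969], [-0.09528492928933474, -4.337424968812854], [-0.3276892509726679, -0.47330143688645876]]
hop [ 0.579 -0.269  0.203] [[-1.8908460566216263, -0.15974251506094106], [0.5484945299404558, 0.643988135460944], [0.5304067049218588, 1.0869268064859625], [0.41814372082103546, 1.0774482617759986], [-2.1389257530473174, 1.4476375307904163], [0.020189866136064438, -1.6521888275409538], [0.4048317837532238, -0.8138843829220832], [-2.0349923672008003, 1.1844393030991966], [-0.15113655616653432, -0.3539813347973677], [-0.9265900019150877, 0.9495863351793616]]
```

```bash
cat >> h.py <<'E'
def inc(x,y,z,yaw):
    from station import bot
    s=bot.read_state(); r=R.from_euler("xyz",s["ee_rot"])
    d=r.inv().apply(np.array([x,y,z])-s["tcp_pos"])*100
    tw=-((yaw-s["ee_rot"][2]+np.pi)%(2*np.pi)-np.pi)
    print("t",round(s["clock"],2),"tcp",np.round(s["tcp_pos"],4),"rpy",np.round(s["ee_rot"],3),"F",np.round(s["ft_force"],1),"gap",round(s["finger_gap"],4),"q",np.round(s["qpos"],2)); print("inc",np.round(d,2),round(tw,3))
E
python3 -c "
from h import *
inc(.605,.286,.23,.631)"
```

```text
t 0.1 tcp [ 0.2199 -0.5843  0.2302] rpy [-3.141e+00  2.000e-03 -1.211e+00] F [ 1.5 -0.3 -0.4] gap 0.0855 q [-1.31  0.28 -0.03  1.27 -0.    1.47]
inc [-67.89 -66.69   0.18] -1.842
```

Request:
servo_tool --increments '[-1,-68,-66.7,-2,-1.842,-1,-68,-66.7,-2,-1.842,-1,-68,-66.7,-2,-1.842,-1,-68,-66.7,-2,-1.842,-1,-68,-66.7,-2,-1.842,-1,-68,-66.7,-2,-1.842,-1,-68,-66.7,-2,-1.842,-1,-68,-66.7,-2,-1.842,-1,-68,-66.7,-2,-1.842,-1,-68,-66.7,-2,-1.842,-1,-68,-66.7,-2,-1.842,-1,-68,-66.7,-2,-1.842]'

```text
clock: 1.1
tcp_pos: [0.422, -0.1256, 0.2416]
ee_rot: [-3.142, 0.0, 0.295]
ft_force: [1.2, -0.7, -0.3]
finger_gap: 0.0855
```

```bash
python3 -c "
from h import *
inc(.605,.286,.23,.631)"
```

```text
t 1.1 tcp [ 0.422  -0.1256  0.2416] rpy [-3.142  0.     0.295] F [ 1.2 -0.7 -0.3] gap 0.0855 q [-0.44 -0.06 -0.38  1.25 -0.    0.84]
inc [ 29.47 -34.07   1.16] -0.336
```

Request:
servo_tool --increments '[-1,29.5,-34,1,-0.336,-1,29.5,-34,1,-0.336,-1,29.5,-34,1,-0.336,-1,29.5,-34,1,-0.336,-1,29.5,-34,1,-0.336,-1,29.5,-34,1,-0.336,-1,29.5,-34,1,-0.336,-1,29.5,-34,1,-0.336,-1,29.5,-34,1,-0.336,-1,29.5,-34,1,-0.336,-1,29.5,-34,1,-0.336,-1,29.5,-34,1,-0.336]'

```text
clock: 2.1
tcp_pos: [0.6095, 0.2877, 0.23]
ee_rot: [-3.14, -0.002, 0.63]
ft_force: [0.6, -1.2, 0.2]
finger_gap: 0.0853
```

```bash
python3 -c "
from h import *
inc(.605,.286,.095,.631)"
```

```text
t 2.1 tcp [0.6095 0.2877 0.23  ] rpy [-3.14e+00 -2.00e-03  6.30e-01] F [ 0.6 -1.2  0.2] gap 0.0853 q [0.34 0.36 0.09 1.3  0.   1.29]
inc [-0.49 -0.11 13.5 ] -0.001
```

Request:
servo_tool --increments '[-1,-0.4,0,6.8,0,-1,-0.4,0,10,0,-1,-0.4,0,12,0,-1,-0.4,0,13.5,0,-1,-0.4,0,13.5,0,0,-0.4,0,13.5,0,0.5,-0.4,0,13.5,0,1,-0.4,0,13.5,0,1,-0.4,0,13.5,0,1,-0.4,0,13.5,0,1,-0.4,0,13.5,0,1,-0.4,0,13.5,0]' --force 90

```text
clock: 3.1
tcp_pos: [0.6074, 0.2811, 0.099]
ee_rot: [3.14, -0.006, 0.625]
ft_force: [4.3, 2.4, 4.3]
finger_gap: 0.009
```

```bash
python3 - <<'E'
from h import *
from station import bot
import cv2
inc(.605,.286,.095,.631)
t=bot.camera("top")["pixels"][:,:,::-1];s=bot.camera("side")["pixels"][:,:,::-1]
f=lambda a,x,y,w,h,k:cv2.resize(a[y:y+h,x:x+w],None,fx=k,fy=k,interpolation=cv2.INTER_CUBIC)
cv2.imwrite("pics/c3.png",np.hstack([f(t,145,150,100,120,4),f(s,180,250,100,120,4)]))
E
```

```text
t 3.1 tcp [0.6074 0.2811 0.099 ] rpy [ 3.14  -0.006  0.625] F [4.3 2.4 4.3] gap 0.009 q [ 0.34  0.44 -0.09  1.04  0.    1.28]
inc [ 0.09 -0.54  0.4 ] -0.006
```

View pics/c3.png

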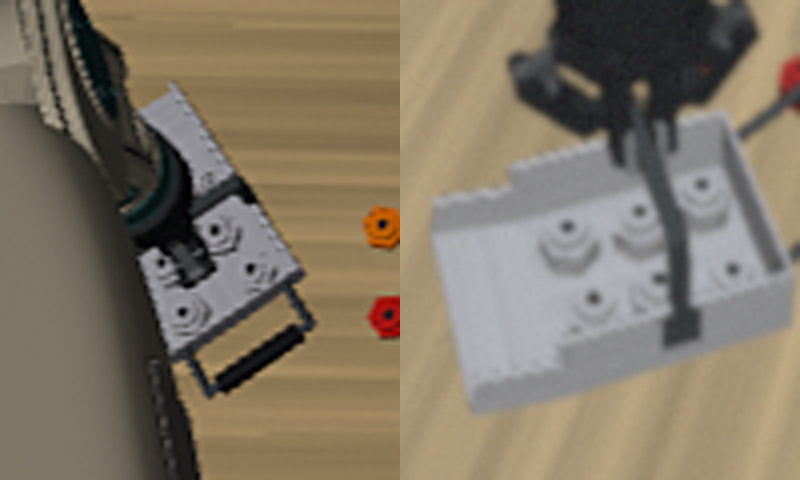

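Request:
servo_tool --increments '[1,0,0,0,0,1,0,0,0,0,1,0,0,0,0]'

```text
clock: 3.45
tcp_pos: [0.6074, 0.2811, 0.099]
ee_rot: [3.14, -0.006, 0.625]
ft_force: [4.7, 2.9, 6.3]
finger_gap: 0.0089
```

Request:
servo_tool --increments '[1,0,0,-0.5,0,1,0,0,-1,0,1,0,0,-1.5,0,1,0,0,-2,0,1,0,0,-2.5,0,1,0,0,-3,0,1,0,0,-3,0,1,0,0,-3,0,1,0,0,-3,0]'

```text
clock: 4.2
tcp_pos: [0.6045, 0.2799, 0.1267]
ee_rot: [-3.142, 0.0, 0.625]
ft_force: [-0.6, 0.5, -6.0]
finger_gap: 0.0088
```

```bash
python3 - <<'E'
from h import *
from station import bot
import cv2
inc(.605,.286,.095,.631)
s=bot.camera("side")["pixels"][:,:,::-1]
f=lambda a,x,y,w,h,k:cv2.resize(a[y:y+h,x:x+w],None,fx=k,fy=k,interpolation=cv2.INTER_CUBIC)
cv2.imwrite("pics/c4.png",f(s,160,210,160,140,4))
E
```

```text
t 4.2 tcp [0.6045 0.2799 0.1267] rpy [-3.142  0.     0.625] F [-0.6  0.5 -6. ] gap 0.0088 q [ 0.34  0.41 -0.06  1.1  -0.    1.28]
inc [ 0.4  -0.47  3.17] -0.006
```

View pics/c4.png

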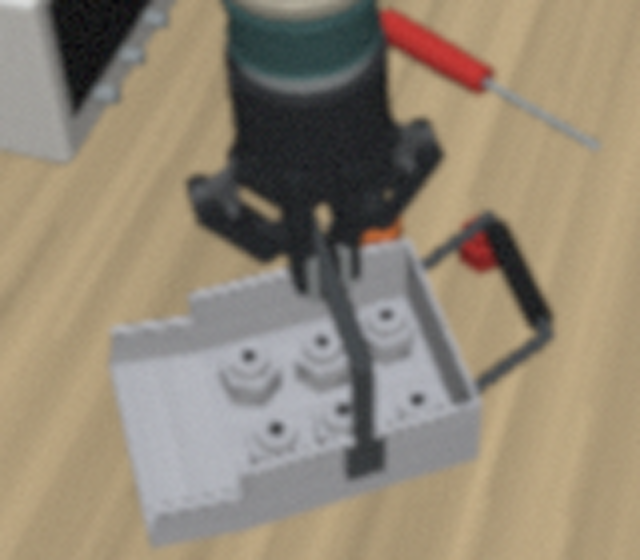

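```bash
python3 - <<'E'
from h import *
S=lambda u,v:(160+u/4-.4,210+v/4-.4)
np.set_printoptions(precision=2,suppress=True)
o=[("side",(-108,35,72),S(545,320)),("side",(-108,-35,72),S(492,216)),("side",(-65,-60,52),S(408,240)),("side",(-65,60,52),S(478,402)),("side",(115,60,12),S(155,545)),("side",(115,60,42),S(148,505)),("side",(115,-60,42),S(112,332))]
x,r=fit(o,[.605,.28,.63],.0277);print(x.round(4),r.tolist())
d=x[:2]-[.6045,.2799]; print("in tote axes",R.from_euler("z",-.625).apply([*d,0]))
inc(.6045,.2799,.30,.625)
E
```

```text
[0.6  0.28 0.62] [[-1.223427120056158, -0.2584935059724103], [0.6507479301490093, 2.3400273974704078], [0.640361437694196, -1.1109426404269698], [0.8163579049755185, -0.447911172942554], [0.00666145967542775, -0.2134053476520421], [-0.11085424438701352, 2.096547513011842], [-1.3208479856770339, -0.5466873098254155]]
in tote axes [-0.  0.  0.]
t 4.25 tcp [0.6  0.28 0.13] rpy [-3.14  0.    0.62] F [-0.2  0.1 -6. ] gap 0.0091 q [ 0.34  0.41 -0.06  1.1   0.    1.28]
inc [  0.    -0.   -17.35] 0.0
```

Request:
servo_tool --increments '[1,0,0,-1,0,1,0,0,-2.5,0,1,0,0,-4,0,1,0,0,-6,0,1,0,0,-8,0,1,0,0,-10,0,1,0,0,-12,0,1,0,0,-14,0,1,0,0,-15.5,0,1,0,0,-16.5,0,1,0,0,-17,0,1,0,0,-17,0]'

```text
clock: 5.25
tcp_pos: [0.6052, 0.2801, 0.2983]
ee_rot: [3.141, -0.002, 0.625]
ft_force: [0.0, -0.5, -5.5]
finger_gap: 0.0095
```

```bash
python3 -c "
from h import *
inc(.53,-.279,.30,.203)"
```

```text
t 5.25 tcp [0.6052 0.2801 0.2983] rpy [ 3.141e+00 -2.000e-03  6.250e-01] F [ 0.  -0.5 -5.5] gap 0.0095 q [ 0.34  0.33  0.18  1.42 -0.    1.28]
inc [-38.81  40.94  -0.23] 0.422
```

Request:
servo_tool --increments '[1,-0.4,0.4,0,0.004,1,-1.2,1.2,0,0.013,1,-2.3,2.5,0,0.025,1,-3.9,4.1,0,0.042,1,-5.6,5.9,0,0.061,1,-7.6,8,0,0.082,1,-9.7,10.2,0,0.105,1,-11.8,12.5,0,0.129,1,-14,14.7,0,0.152,1,-16.1,17,0,0.175,1,-18.2,19.2,0,0.198,1,-20.4,21.5,0,0.222]'

```text
clock: 6.25
tcp_pos: [0.5631, -0.0165, 0.296]
ee_rot: [-3.141, 0.002, 0.4]
ft_force: [0.9, 0.3, -5.7]
finger_gap: 0.0093
```

```bash
python3 -c "
from h import *
inc(.53,-.279,.30,.203)"
```

```text
t 6.25 tcp [ 0.5631 -0.0165  0.296 ] rpy [-3.141e+00  2.000e-03  4.000e-01] F [ 0.9  0.3 -5.7] gap 0.0093 q [-0.14  0.14 -0.06  1.37 -0.    1.03]
inc [-13.28  22.89  -0.39] 0.197
```

Request:
servo_tool --increments '[1,-1.3,2.2,0,0.019,1,-2.6,4.5,0,0.039,1,-4,6.8,0,0.059,1,-5.3,9.1,0,0.078,1,-6.6,11.4,-0.1,0.098,1,-8,13.8,-0.2,0.118,1,-9.3,16,-0.3,0.137,1,-10.5,18.1,-0.3,0.155,1,-11.6,20,-0.3,0.17,1,-12.4,21.4,-0.3,0.184,1,-13,22.4,-0.3,0.192,1,-13.3,22.9,-0.3,0.197]'

```text
clock: 7.25
tcp_pos: [0.5313, -0.2784, 0.2992]
ee_rot: [-3.141, 0.001, 0.203]
ft_force: [0.3, -0.4, -5.5]
finger_gap: 0.0092
```

Request:
servo_tool --increments '[1,0,0,0,0,1,0,0,0,0]'

```text
clock: 7.42
tcp_pos: [0.5322, -0.276, 0.2996]
ee_rot: [-3.14, 0.0, 0.206]
ft_force: [0.2, -0.0, -6.0]
finger_gap: 0.0092
```

```bash
python3 - <<'E'
from h import *
from station import bot
import cv2
inc(.53,-.279,.25,.203)
t=bot.camera("top")["pixels"][:,:,::-1];s=bot.camera("side")["pixels"][:,:,::-1]
f=lambda a,x,y,w,h,k:cv2.resize(a[y:y+h,x:x+w],None,fx=k,fy=k,interpolation=cv2.INTER_CUBIC)
cv2.imwrite("pics/c5.png",np.hstack([f(t,320,130,133,150,3),f(s,220,60,133,150,3)]))
E
```

```text
t 7.42 tcp [ 0.5322 -0.276   0.2996] rpy [-3.14   0.     0.206] F [ 0.2 -0.  -6. ] gap 0.0092 q [-0.59  0.21  0.03  1.39  0.    0.78]
inc [-0.28  0.25  4.96] 0.003
```

View pics/c5.png

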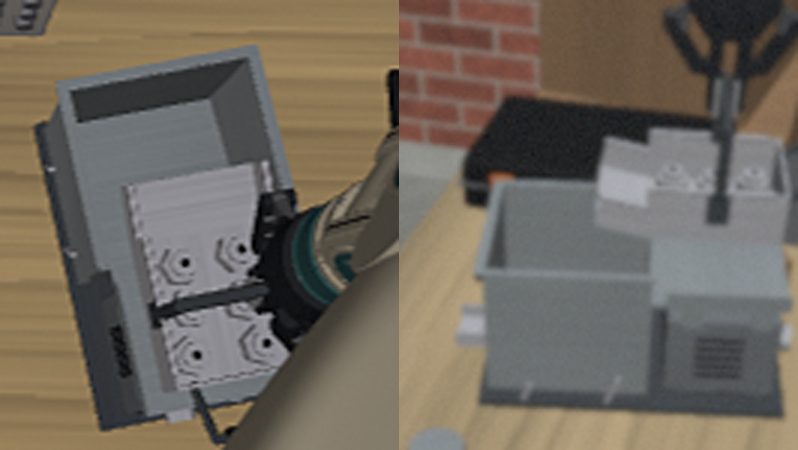

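```bash
python3 - <<'E'
from h import *
S=lambda u,v:(220+(u-399)/3-.3,60+v/3-.3)
T=lambda u,v:(320+u/3-.3,130+v/3-.3)
o=[("top",(115,60,42),T(123,186)),("top",(115,-60,42),T(269,161)),("top",(-65,60,52),T(169,390)),("side",(115,60,12),S(597,228)),("side",(-65,60,0),S(785,242)),("side",(-65,60,52),S(793,152))]
x,r=fit(o,[.53,-.28,.2],.2006);print(x.round(4),r.round(1).tolist())
H=lambda u,v:(320+u/3-.3,130+v/3-.3)
o=[("top",(178,85,171),H(72,93)),("top",(178,-85,171),H(248,58)),("top",(-126,72,144),H(145,417)),("side",(16,88,171),S(650,279)),("side",(181,88,171),S(480,276)),("side",(178,-88,171),S(500,185)),("side",(-126,75,144),S(791,304))]
x,r=fit(o,[.58,-.27,.2]);print(x.round(4),r.round(1).tolist())
E
```

```text
[ 0.5305 -0.2698  0.1989] [[1.6, -0.0], [-1.2, 0.2], [2.6, 1.9], [-0.3, 0.1], [-0.6, 1.9], [-0.9, 15.7]]
[ 0.5777 -0.268   0.2016] [[-1.5, -0.4], [-0.2, 0.7], [0.4, 0.4], [-0.7, 0.1], [-0.4, -1.5], [0.9, -0.0], [-0.0, -0.7]]
```

Request:
servo_tool --increments '[1,-0.1,0.2,0.5,0,1,-0.2,0.4,1.2,0,1,-0.3,0.5,2,0,1,-0.4,0.5,2.8,0,1,-0.4,0.5,3.6,0,1,-0.4,0.5,4.4,0,1,-0.4,0.5,5,0,1,-0.4,0.5,5.4,0,1,-0.4,0.5,5.7,0,1,-0.4,0.5,6,0,1,-0.4,0.5,6,0,1,-0.4,0.5,6,0]'

```text
clock: 8.52
tcp_pos: [0.5297, -0.2823, 0.24]
ee_rot: [3.141, -0.0, 0.206]
ft_force: [0.2, -0.6, -5.1]
finger_gap: 0.0092
```

```bash
python3 - <<'E'
from h import *
from station import bot
import cv2
inc(.5296,-.2815,.229,.203)
t=bot.camera("top")["pixels"][:,:,::-1];s=bot.camera("side")["pixels"][:,:,::-1]
f=lambda a,x,y,w,h,k:cv2.resize(a[y:y+h,x:x+w],None,fx=k,fy=k,interpolation=cv2.INTER_CUBIC)
cv2.imwrite("pics/c6.png",np.hstack([f(t,330,150,100,120,4),f(s,235,80,100,120,4)]))
E
```

```text
t 8.52 tcp [ 0.5297 -0.2823  0.24  ] rpy [ 3.141 -0.     0.206] F [ 0.2 -0.6 -5.1] gap 0.0092 q [-0.6   0.23 -0.07  1.27  0.    0.77]
inc [ 0.01 -0.08  1.1 ] 0.003
```

View pics/c6.png

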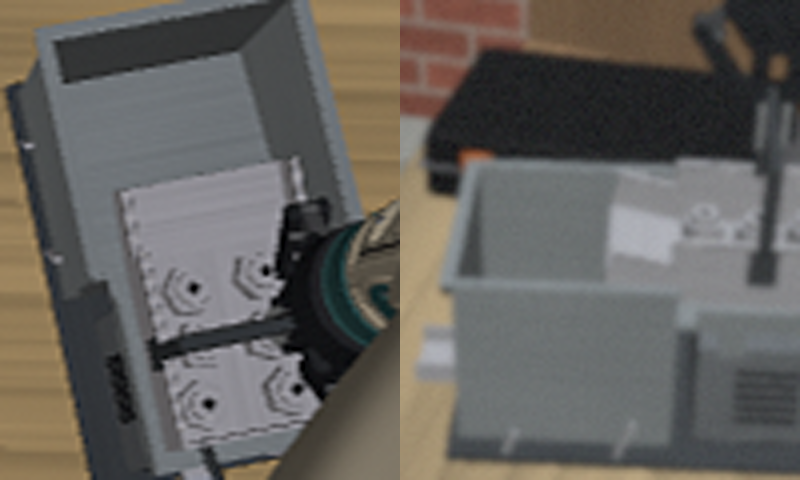

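Request:
servo_tool --increments '[1,0,0,0.2,0,1,0,0,0.4,0,1,0,0,0.6,0,1,0,0,0.8,0,1,0,0,1,0,1,0,0,1,0]'

```text
clock: 9.12
tcp_pos: [0.5293, -0.2822, 0.2292]
ee_rot: [-3.141, 0.001, 0.206]
ft_force: [-0.4, 0.2, -4.9]
finger_gap: 0.0089
```

Request:
servo_tool --increments '[1,0,0,0.2,0,1,0,0,0.3,0,1,0,0,0.4,0,1,0,0,0.4,0]'

```text
clock: 9.45
tcp_pos: [0.5315, -0.2822, 0.2278]
ee_rot: [3.14, -0.005, 0.207]
ft_force: [3.8, 4.4, 3.9]
finger_gap: 0.009
```

Request:
servo_tool --increments '[0.7,0,0,0,0,0.4,0,0,0,0,0,0,0,0,0,-0.5,0,0,0,0,-1,0,0,0,0,-1,0,0,-1,0,-1,0,0,-3,0,-1,0,0,-6,0,-1,0,0,-9,0,-1,0,0,-12,0,-1,0,0,-13,0,-1,0,0,-13,0]'

```text
clock: 10.45
tcp_pos: [0.531, -0.2835, 0.3604]
ee_rot: [3.136, -0.005, 0.206]
ft_force: [0.2, 0.0, 0.3]
finger_gap: 0.0852
```

```bash
python3 - <<'E'
from h import *
from station import bot
import cv2
inc(.425,-.302,.30,.203)
t=bot.camera("top")["pixels"][:,:,::-1];s=bot.camera("side")["pixels"][:,:,::-1]
f=lambda a,x,y,w,h,k:cv2.resize(a[y:y+h,x:x+w],None,fx=k,fy=k,interpolation=cv2.INTER_CUBIC)
cv2.imwrite("pics/c7.png",np.hstack([f(t,330,165,100,120,4),f(s,265,80,100,120,4)]))
E
```

```text
t 10.45 tcp [ 0.531  -0.2835  0.3604] rpy [ 3.136 -0.005  0.206] F [0.2 0.  0.3] gap 0.0852 q [-0.6   0.19  0.14  1.51 -0.    0.77]
inc [-10.79  -0.39   5.98] 0.003
```

View pics/c7.png

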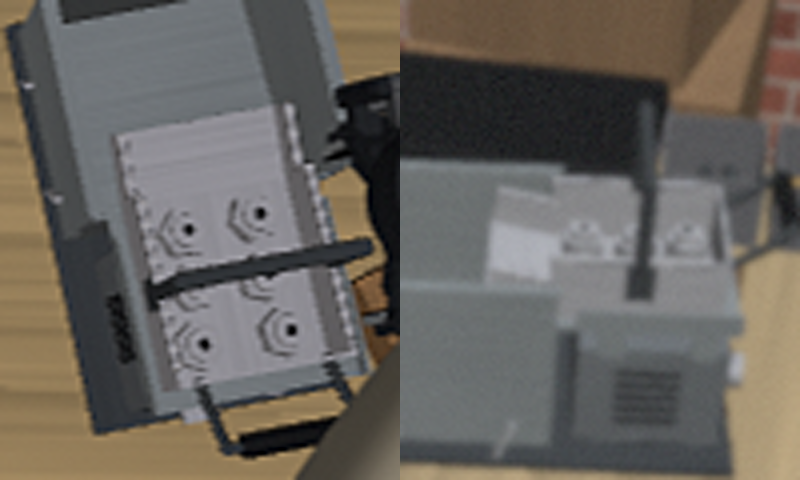

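```bash
python3 - <<'E'
from h import *
T=lambda u,v:(330+u/4-.4,165+v/4-.4)
S=lambda u,v:(265+(u-400)/4-.4,80+v/4-.4)
o=[("top",(115,60,42),T(115,140)),("top",(115,-60,42),T(294,103)),("top",(-65,-60,52),T(363,371)),("top",(-65,60,52),T(168,388)),("top",(-108,35,72),T(241,446)),("top",(0,0,114),T(261,270)),("side",(-65,60,52),S(740,268)),("side",(115,60,42),S(487,285))]
x,r=fit(o,[.53,-.28,.2],.13);print(x.round(4),r.round(1).tolist())
p=R.from_euler("z",x[2]).apply([-.108,0,0])+[x[0],x[1],0];print(p,R.from_euler("z",-.202).apply([x[0]-.578,x[1]+.2685,0]))
inc(p[0],p[1],.25,.203)
E
```

```text
[ 0.5282 -0.2747  0.2047] [[0.2, -1.3], [-1.6, 0.1], [-1.8, -1.9], [2.5, 2.3], [-0.7, 2.3], [2.7, 0.6], [-1.6, 0.4], [-0.0, -3.6]]
[ 0.42240681 -0.29667808  0.        ] [-0.05008328  0.00390074  0.        ]
t 10.55 tcp [ 0.5294 -0.2824  0.3554] rpy [3.142 0.    0.206] F [-1.3 -0.  -0.9] gap 0.0857 q [-0.6   0.2   0.13  1.5  -0.    0.77]
inc [-10.76  -0.79  10.55] 0.003
```

Request:
servo_tool --increments '[0,-3,-0.2,0,0,0,-6,-0.4,0,0,0,-9,-0.4,0,0,0,-10.7,-0.4,2,0,0,-10.7,-0.4,5,0,0,-10.7,-0.4,8,0,0,-10.7,-0.4,10,0,0,-10.7,-0.4,11,0,0,-10.7,-0.4,11,0,0,-10.7,-0.4,11,0]'

```text
clock: 11.38
tcp_pos: [0.4234, -0.2997, 0.2447]
ee_rot: [-3.139, 0.002, 0.206]
ft_force: [0.2, -0.4, 0.1]
finger_gap: 0.0425
```

```bash
python3 - <<'E'
from h import *
from station import bot
import cv2
inc(.4235,-.300,.183,.204)
t=bot.camera("top")["pixels"][:,:,::-1];s=bot.camera("side")["pixels"][:,:,::-1]
f=lambda a,x,y,w,h,k:cv2.resize(a[y:y+h,x:x+w],None,fx=k,fy=k,interpolation=cv2.INTER_CUBIC)
cv2.imwrite("pics/c8.png",np.hstack([f(t,340,190,100,120,4),f(s,285,70,100,120,4)]))
E
```

```text
t 11.38 tcp [ 0.4234 -0.2997  0.2447] rpy [-3.139e+00  2.000e-03  2.060e-01] F [ 0.2 -0.4  0.1] gap 0.0425 q [-0.74  0.08 -0.23  1.26 -0.    0.62]
inc [0.01 0.05 6.17] 0.002
```

View pics/c8.png

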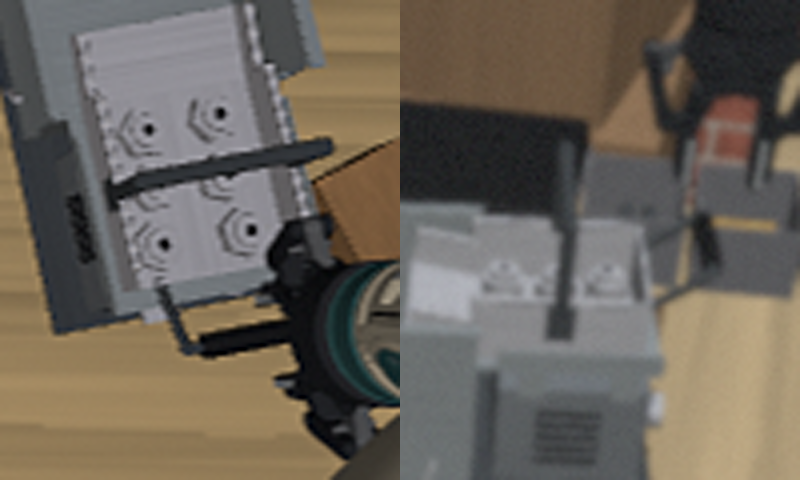

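Request:
servo_tool --increments '[0,0,0,2,0,0,0,0,4,0,0,0,0,5.5,0,0,0,0,6.2,0,0,0,0,6.2,0,0.5,0,0,6.2,0,1,0,0,6.2,0,1,0,0,6.2,0,1,0,0,6.2,0,1,0,0,6.2,0,1,0,0,6.2,0]' --force 50

```text
clock: 12.4
tcp_pos: [0.4252, -0.3012, 0.1856]
ee_rot: [3.139, -0.002, 0.206]
ft_force: [1.2, 0.4, 5.8]
finger_gap: 0.0142
```

Request:
servo_tool --increments '[1,0.2,0,-0.5,0,1,0.6,0,-1.5,0,1,1.0,0,-2.2,0,1,1.4,0,-2.9,0,1,1.9,0,-3.6,0,1,2.4,0,-4.2,0,1,2.9,0,-4.9,0,1,3.4,0,-5.5,0,1,4.0,0,-6.1,0,1,4.6,0,-6.6,0,1,5.2,0,-7.2,0,1,5.8,0,-7.7,0]'

```text
clock: 13.4
tcp_pos: [0.4819, -0.2881, 0.2611]
ee_rot: [-3.141, -0.001, 0.206]
ft_force: [1.4, 0.5, -5.2]
finger_gap: 0.0143
```

```bash
python3 -c "
from h import *
inc(.4235,-.300,.183,.204)"
```

```text
t 13.4 tcp [ 0.4819 -0.2881  0.2611] rpy [-3.141e+00 -1.000e-03  2.060e-01] F [ 1.4  0.5 -5.2] gap 0.0143 q [-0.65  0.15 -0.12  1.3   0.    0.71]
inc [-5.96 -0.03  7.81] 0.002
```

Request:
servo_tool --increments '[1,0,0,0,0,1,0,0,0,0,1,0,0,0,0]'

```text
clock: 13.65
tcp_pos: [0.4807, -0.2883, 0.2603]
ee_rot: [-3.141, 0.001, 0.206]
ft_force: [0.8, -0.2, -3.9]
finger_gap: 0.0144
```

```bash
python3 - <<'E'
from station import bot
import cv2,numpy as np
t=bot.camera("top")["pixels"][:,:,::-1];s=bot.camera("side")["pixels"][:,:,::-1]
f=lambda a,x,y,w,h,k:cv2.resize(a[y:y+h,x:x+w],None,fx=k,fy=k,interpolation=cv2.INTER_CUBIC)
cv2.imwrite("pics/c9.png",np.hstack([f(t,330,130,110,150,3.6),f(s,240,50,110,150,3.6)]))
E
```

```text
(no output)
```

View pics/c9.png

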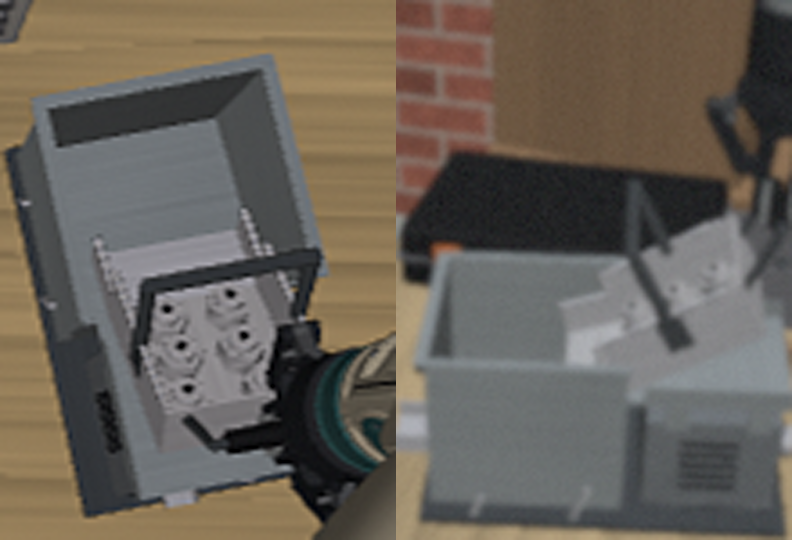

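Request:
servo_tool --increments '[1,0.6,0,-0.5,0,1,1.3,0,-0.9,0,1,2.0,0,-1.4,0,1,2.8,0,-1.8,0,1,3.5,0,-2.1,0,1,4.2,0,-2.4,0,1,5,0,-2.7,0,1,5.8,0,-3,0,1,6.6,0,-3.2,0,1,7.4,0,-3.4,0,1,8.2,0,-3.6,0,1,9,0,-3.7,0]'

```text
clock: 14.75
tcp_pos: [0.5696, -0.2699, 0.2978]
ee_rot: [-3.142, 0.0, 0.206]
ft_force: [-0.0, -0.2, -2.6]
finger_gap: 0.0141
```

Request:
servo_tool --increments '[1,0.6,0,-0.1,0,1,1.2,0,-0.2,0,1,1.6,0,-0.2,0,1,1.6,0,-0.2,0,1,1.6,0,-0.2,0,1,1.6,0,-0.2,0,1,1.6,0,-0.2,0,1,1.6,0,-0.2,0]'

```text
clock: 15.42
tcp_pos: [0.5842, -0.2668, 0.2998]
ee_rot: [-3.141, 0.0, 0.206]
ft_force: [0.1, 0.4, -3.9]
finger_gap: 0.0144
```

```bash
python3 - <<'E'
from station import bot
import cv2,numpy as np
t=bot.camera("top")["pixels"][:,:,::-1];s=bot.camera("side")["pixels"][:,:,::-1]
cv2.imwrite("pics/t_tip.png",t);cv2.imwrite("pics/s_tip.png",s)
a=bot.read_state();print(a["clock"],a["tcp_pos"],a["ft_force"],a["qpos"])
# coarse text view of pan region change vs start: count bright pixels
t0=cv2.imread("pics/top0.png"); d=cv2.absdiff(t,t0)[150:215,335:420].max(2)>40
n,l,st,c=cv2.connectedComponentsWithStats(d.astype("uint8"))
print([(st[i,:].tolist()) for i in range(1,n) if st[i,4]>8])
E
```

```text
15.5167 [ 0.58429844 -0.2667998   0.29986128] [ 0.9280144  -0.02453329 -3.40314581] [-5.28931526e-01  2.82691863e-01  1.24692999e-01  1.41286696e+00
  9.57310840e-06  8.36116287e-01]
[[32, 14, 7, 6, 18], [55, 14, 4, 6, 11], [41, 19, 44, 46, 953], [23, 25, 37, 40, 293], [39, 37, 5, 5, 13]]
```

Request:
servo_tool --increments '[1,0.6,0,0,0,1,1.2,0,0,0,1,1.8,0,0,0,1,2.2,0,0,0,1,2.2,0,0,0,1,2.2,0,0,0,1,2.2,0,0,0,1,2.2,0,0,0,1,2.2,0,0,0]'

```text
clock: 16.27
tcp_pos: [0.6059, -0.2623, 0.2998]
ee_rot: [3.142, 0.0, 0.206]
ft_force: [0.3, -0.2, -4.0]
finger_gap: 0.0146
```

```bash
python3 - <<'E'
from station import bot
import cv2,numpy as np
t=bot.camera("top")["pixels"][:,:,::-1];s=bot.camera("side")["pixels"][:,:,::-1]
cv2.imwrite("pics/t_tip2.png",t);cv2.imwrite("pics/s_tip2.png",s)
a=bot.read_state();print(a["clock"],a["tcp_pos"].round(4) if hasattr(a["tcp_pos"],"round") else a["tcp_pos"],a["ft_force"])
g=lambda p:cv2.imread(p)[150:215,335:420]
print("changed px tip->tip2",(cv2.absdiff(g("pics/t_tip.png"),g("pics/t_tip2.png")).max(2)>40).sum())
# tote interior seen from top at start vs dark hub bores
gray=cv2.cvtColor(g("pics/t_tip2.png"),cv2.COLOR_BGR2GRAY)
d=(cv2.morphologyEx(gray,cv2.MORPH_BLACKHAT,np.ones((7,7)))>55).astype("uint8")
n,l,st,c=cv2.connectedComponentsWithStats(d)
print([(c[i].round(0).tolist(),int(st[i,4])) for i in range(1,n)])
E
```

```text
16.3667 [ 0.6059 -0.2623  0.2999] [-0.66785771  0.41697227 -3.05272965]
changed px tip->tip2 1264
[([74.0, 10.0], 6), ([83.0, 10.0], 1), ([81.0, 13.0], 6), ([40.0, 15.0], 1), ([64.0, 17.0], 7), ([84.0, 15.0], 3), ([67.0, 17.0], 1), ([23.0, 19.0], 1), ([35.0, 19.0], 3), ([48.0, 18.0], 3), ([12.0, 20.0], 2), ([36.0, 29.0], 222), ([0.0, 36.0], 1), ([61.0, 38.0], 6), ([41.0, 39.0], 6), ([41.0, 43.0], 1), ([58.0, 44.0], 11), ([42.0, 45.0], 2), ([48.0, 51.0], 83), ([26.0, 47.0], 1), ([28.0, 56.0], 18), ([64.0, 53.0], 4), ([69.0, 56.0], 4), ([66.0, 63.0], 3), ([6.0, 64.0], 1)]
```

Request:
servo_tool --increments '[1,-0.8,0,0,0,1,-2.1,0,-0.1,0,1,-3.7,0,0,0,1,-5.3,0,0.3,0,1,-6.9,0,0.8,0,1,-8.5,0,1.3,0,1,-9.9,0,2,0,1,-11.4,0,2.8,0,1,-12.7,0,3.7,0,1,-14,0,4.8,0,1,-14.6,0,5.4,0,1,-15.1,0,5.9,0]'

```text
clock: 17.37
tcp_pos: [0.4566, -0.2934, 0.2411]
ee_rot: [3.141, 0.001, 0.205]
ft_force: [-1.9, 0.2, 0.8]
finger_gap: 0.0144
```

```bash
python3 -c "
from h import *
inc(.4245,-.301,.186,.206)
from station import bot;import cv2
cv2.imwrite('pics/t_low.png',bot.camera('top')['pixels'][:,:,::-1])"
```

```text
t 17.37 tcp [ 0.4566 -0.2934  0.2411] rpy [3.141e+00 1.000e-03 2.050e-01] F [-1.9  0.2  0.8] gap 0.0144 q [-0.69  0.13 -0.19  1.25 -0.    0.68]
inc [-3.29  0.08  5.51] -0.001
```

Request:
servo_tool --increments '[1,-0.5,0,0.6,0,1,-1.0,0,1.25,0,1,-1.5,0,1.9,0,1,-1.9,0,2.6,0,1,-2.3,0,3.2,0,1,-2.7,0,3.9,0,1,-3,0,4.5,0,1,-3.2,0,5,0,1,-3.4,0,5.4,0,1,-3.4,0,5.4,0]'

```text
clock: 18.25
tcp_pos: [0.4247, -0.3, 0.1862]
ee_rot: [-3.141, 0.0, 0.206]
ft_force: [0.9, 0.5, -1.4]
finger_gap: 0.0143
```

```bash
python3 -c "
from h import *
inc(.4245,-.301,.186,.206)
from station import bot;import cv2
cv2.imwrite('pics/t_low2.png',bot.camera('top')['pixels'][:,:,::-1])"
```

```text
t 18.25 tcp [ 0.4247 -0.3     0.1862] rpy [-3.141  0.     0.206] F [ 0.9  0.5 -1.4] gap 0.0143 q [-0.74  0.12 -0.32  1.13  0.    0.63]
inc [-0.04  0.09  0.02] -0.0
```

Request:
servo_tool --increments '[1,0,0,0.1,0,1,0,0,0.2,0,1,0,0,0.2,0]'

```text
clock: 18.55
tcp_pos: [0.4248, -0.3002, 0.1857]
ee_rot: [3.141, 0.001, 0.206]
ft_force: [-3.4, 0.5, 3.9]
finger_gap: 0.0145
```

Request:
servo_tool --increments '[0.8,0,0,0,0,0.5,0,0,0,0,0.2,0,0,0,0,0,0,0,0,0,0,0,0,0,0,0,0,0,-1,0,0,0,0,-3,0,0,0,0,-6,0,0,0,0,-9,0,0,-2,0,-12,0,0,-5,0,-14,0,0,-8,0,-14,0]'

```text
clock: 19.55
tcp_pos: [0.3483, -0.3187, 0.3311]
ee_rot: [3.132, -0.005, 0.208]
ft_force: [0.6, -1.1, 0.2]
finger_gap: 0.0428
```

```bash
python3 - <<'E'
from h import *
from station import bot
import cv2
inc(.36,-.31,.33,.2)
t=bot.camera("top")["pixels"][:,:,::-1];s=bot.camera("side")["pixels"][:,:,::-1]
cv2.imwrite("pics/tf.png",t);cv2.imwrite("pics/sf.png",s)
f=lambda a,x,y,w,h,k:cv2.resize(a[y:y+h,x:x+w],None,fx=k,fy=k,interpolation=cv2.INTER_CUBIC)
top=np.hstack([f(t,325,130,115,160,3.4783),f(s,235,80,115,110,3.4783)[:400] if 0 else f(s,235,70,115,160,3.4783)])
cv2.imwrite("pics/c10.png",top);print(top.shape)
# bystanders: difference to start outside arm
for n,a in(("top",t),("side",s)):
    d=(cv2.absdiff(a,cv2.imread(f"pics/{n}0.png")).max(2)>50).astype("uint8")
    k,l,st,c=cv2.connectedComponentsWithStats(d);print(n,[st[i].tolist() for i in range(1,k) if st[i,4]>25])
E
```

```text
t 19.55 tcp [ 0.3483 -0.3187  0.3311] rpy [ 3.132 -0.005  0.208] F [ 0.6 -1.1  0.2] gap 0.0428 q [-0.88 -0.04 -0.18  1.42  0.    0.48]
inc [ 1.33 -0.61  0.11] 0.008
(557, 800, 3)
top [[155, 171, 68, 78, 2275], [401, 191, 4, 16, 26], [365, 223, 58, 21, 278], [379, 256, 43, 24, 294], [426, 276, 50, 69, 1656], [503, 285, 10, 11, 49], [491, 286, 56, 20, 254], [509, 293, 10, 7, 43], [477, 296, 7, 8, 38], [391, 302, 109, 117, 2531], [498, 306, 32, 21, 217], [497, 315, 43, 29, 434], [492, 317, 14, 22, 39], [497, 321, 10, 4, 32], [498, 329, 12, 4, 39], [551, 328, 7, 8, 29], [512, 352, 48, 39, 1012], [253, 361, 137, 59, 4095], [203, 378, 88, 42, 1728]]
side [[455, 0, 20, 8, 129], [488, 0, 34, 17, 466], [456, 3, 104, 265, 10374], [384, 4, 49, 87, 2002], [512, 17, 26, 32, 593], [451, 19, 14, 3, 30], [439, 21, 26, 14, 234], [557, 30, 3, 15, 30], [427, 36, 34, 57, 981], [442, 44, 69, 198, 4767], [513, 58, 15, 7, 74], [506, 66, 19, 10, 163], [359, 123, 5, 13, 45], [305, 124, 20, 12, 174], [322, 124, 8, 32, 117], [288, 136, 16, 14, 170], [550, 180, 10, 19, 107], [554, 216, 6, 8, 30], [513, 248, 14, 9, 57], [188, 266, 72, 83, 2049], [277, 271, 18, 44, 284], [263, 275, 13, 11, 45], [259, 283, 16, 35, 129], [252, 302, 21, 24, 258]]
```

View pics/c10.png

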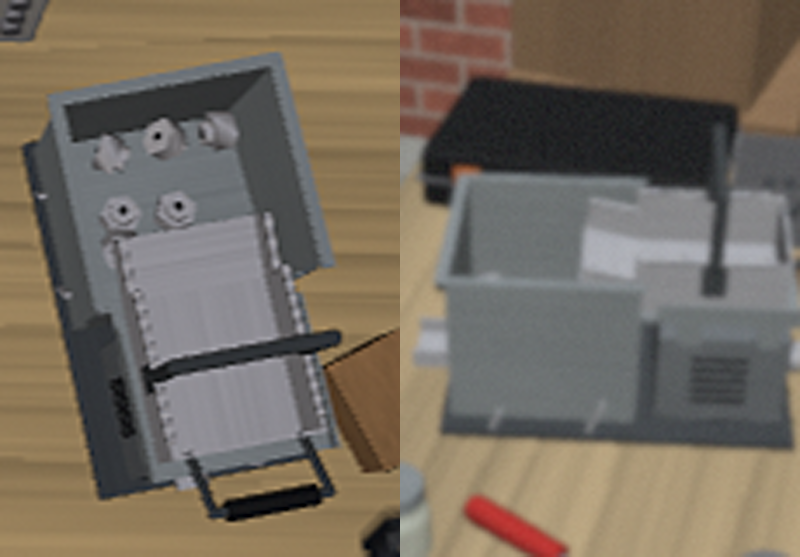

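```bash
python3 -c "
from station import bot
print(bot.close_job(), bot.read_state()['clock'])"
```

```text
the job is handed in; nothing more can be done
the job is handed in; nothing more can be done
```

I handed the job in at about 20 s on the robot's clock, within the 67 s limit. The tote is back on the rest, empty and released.

- **Carry:** I lifted the loaded tote by its arch handle and set it on the rest at about hopper x = -50 mm, y = +4 mm. I let go with all six hubs still in it.
- **Tip:** I took it by the rear grip and tipped it over the shelf edge along its arc to about 72 degrees. I then lowered it level, let go and backed the gripper clear.

**Last checks:**
- **Tote:** The final picture shows it empty and level between the side guides. The grip came back to within about 1 mm of where I first took hold of it.
- **Hubs:** Five are clearly visible in the pan. The sixth is mostly hidden beneath the tote's nose on the left. I am counting it from its visible edge and from the tote being empty.
- **Bystanders:** Comparing the pictures with the first ones shows changes only where the tote had stood, at the hopper and where the arm is or was.
- **Forces:** The wrist force never read above about 7 N in the readings I took.

One fit disagreed: while the tote hung above the hopper, the cameras put it about 6 mm sideways from the gripper, where an earlier fit gave about 0. I aimed between the two, and it went in between the guides without trouble.

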